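# Clean out the glue pot and pack the glue caddy

## Task

Gluing is finished, so clean out and pack up the glue things: scrub the dried glue out of the open metal pot with the long brush, five full strokes, each right down to the bottom and back up until the bristles come out at the rim, and stand the brush back in its tin. Stand the pot and every glue bottle on the bench upright in the plywood caddy, one to a pocket and sitting right down on its floor, and swing the caddy's wire keeper bar over to the front until it is home past its spring catch. Leave the plane, the mallet and the pine offcut where they lie.

Things in the scene. Friction and masses are not known exactly. Their poses are not given: they have to be found in the camera images.
- brush: Pot brush, 210 mm, 0.09 kg, standing bristles down in the brush tin. Origin at the middle of the flat bristle end, z along the brush to the handle. Soft bristles 50 mm across from z=0 to 76 mm (their stiff core, which touches things, 44 mm across, 70 mm high), 8 mm wire stem, round light-wood handle 24 mm across from z=137 to 210 mm: grip it there from above.
- tin: Brush tin, an open round steel can fixed on a 100 x 100 x 12 mm plywood foot, screwed to the bench. Origin under the middle of the foot. Can 64 mm outside, 58 mm inside, its inner floor 17 mm and its rim 97 mm above the bench.
- pot: Open round aluminium glue pot standing on the bench, 66 mm outside, 58 mm inside, 100 mm high, inner floor 6 mm thick, 0.25 kg, no handle. Origin at the middle of its underside, z up its axis. Can be gripped across the outside just below the rim.
- bottle1: White plastic glue bottle with an orange cap, 115 mm high, about 0.2 kg. Origin at the middle of its underside, z up. Body 58 mm across up to z=72 mm, round cap 26 mm across from z=79 to 105 mm, nozzle above it. Grip it by the cap (with the fingertips no lower than 80 mm above its underside) or by the body. The one to three bottles are alike; those absent read None.
- bottle2: A second glue bottle like bottle1; may be absent.
- bottle3: A third glue bottle like bottle1; may be absent.
- caddy: Plywood glue caddy, fixed, 86 mm deep (x) by 332 mm wide (y). Origin under its middle; x from front to back, y along the row of four pockets, each 74 x 74 mm inside, centres at x=0, y=-120, -40, 40, 120 mm; any item fits any pocket. Pocket floors 8 mm above the bench, rails and dividers (6 mm) up to 38 mm, end boards (y=+-157 to +-166 mm, 98 mm deep) up to 85 mm.
- keeper (a joint): Angle (rad) of the keeper, a stiffly hinged U of 8 mm wire pivoted outside the end boards at caddy x=36, z=75 mm, axis along y. 0 = shut: level, across the front, at its stop; pi/2 = straight up; starts open over the back at 2.2 to 2.45 (stop 2.55). Stays where left; 1 to 3 N at the bar moves it; the last 0.25 rad is over a spring ball catch (2 to 4 N); shut it reads under 0.05.
- keeper_bar (a point): Middle of the keeper's straight bar, 336 mm of 8 mm round steel wire along caddy y, 92 mm from the pivots. At keeper angle a it is at caddy x = 36 - 92 cos a, z = 75 + 92 sin a (mm). As it swings it clears a seated pot or bottle by about 5 mm or more.
- plane: Bystander: small block plane, steel sole and dark wood, 160 mm long. Leave it alone.
- mallet: Bystander: wooden mallet, about 250 mm long. Leave it alone.
- offcut: Bystander: flat pine offcut, 150 x 70 x 19 mm. Leave it alone.
Not all that is in view belongs to the job. Leave any purple look-alike of the brush alone.

How it is judged:
On the way, in this order (a step that is already met when the one before it is completed fails the run):
1. first stroke down: the end of the bristles reaches the bottom of the pot (horizontal distance between brush and pot below 0.02 m and angle between pot's own z axis and vertical below 0.25 rad and angle between brush's own z axis and vertical below 0.35 rad and z of brush in the frame of pot between -0.005 and 0.018 m), for 0.1 s.
2. first stroke up: the end of the bristles is back up near the pot's rim, over its mouth (horizontal distance between brush and pot below 0.03 m and angle between pot's own z axis and vertical below 0.25 rad and angle between brush's own z axis and vertical below 0.35 rad and z of brush in the frame of pot above 0.055 m), for 0.1 s.
3. second stroke down: the end of the bristles reaches the bottom of the pot (all of step 1), for 0.1 s.
4. second stroke up: the end of the bristles is back up near the pot's rim, over its mouth (all of step 2), for 0.1 s.
5. third stroke down: the end of the bristles reaches the bottom of the pot (all of step 3), for 0.1 s.
6. third stroke up: the end of the bristles is back up near the pot's rim, over its mouth (all of step 4), for 0.1 s.
7. fourth stroke down: the end of the bristles reaches the bottom of the pot (all of step 5), for 0.1 s.
8. fourth stroke up: the end of the bristles is back up near the pot's rim, over its mouth (all of step 6), for 0.1 s.
9. fifth stroke down: the end of the bristles reaches the bottom of the pot (all of step 7), for 0.1 s.
10. fifth stroke up: the end of the bristles is back up near the pot's rim, over its mouth (all of step 8), for 0.1 s.
At the end, for the whole second after the job is handed in: Pot and every bottle present upright (7 degrees) and still in the caddy's pockets, within 6 mm of the pocket floors; keeper angle under 0.06 rad; brush upright in its tin, bristles down, within 13 mm of the tin's floor, still (x of pot in the frame of caddy between -0.025 and 0.025 m and y of pot in the frame of caddy between -0.16 and 0.16 m and z of each of pot, bottle1, bottle2, bottle3 in the frame of caddy below 0.014 m and angle between each of pot, bottle1, bottle2, bottle3's own z axis and vertical below 0.12 rad and linear speed of each of pot, bottle1, bottle2, bottle3, brush below 0.03 m/s and x of bottle1 in the frame of caddy between -0.025 and 0.025 m and y of bottle1 in the frame of caddy between -0.16 and 0.16 m and x of bottle2 in the frame of caddy between -0.025 and 0.025 m and y of bottle2 in the frame of caddy between -0.16 and 0.16 m and x of bottle3 in the frame of caddy between -0.025 and 0.025 m and y of bottle3 in the frame of caddy between -0.16 and 0.16 m and value of joint keeper below 0.06 rad and horizontal distance between brush and tin below 0.02 m and z of brush in the frame of tin below 0.03 m and angle between brush's own z axis and vertical below 0.3 rad); the robot touches nothing.
It fails at once if the plane is moved (by more than 3 cm) (distance of plane from where it was at the start of the episode above 0.03 m).
It fails at once if the mallet is moved (by more than 3 cm) (distance of mallet from where it was at the start of the episode above 0.03 m).
It fails at once if the offcut is moved (by more than 3 cm) (distance of offcut from where it was at the start of the episode above 0.03 m).
Of bottle1, bottle2, bottle3 only 1 to 3 are there at a start; the rules pass over those that are not, and their reading is None.
At some moment in a run one of pot, bottle1, bottle2, bottle3 may be knocked a few centimetres aside while the robot is not near it.
It also fails if it takes over 210 s, if anything falls off the work surface, if the arm or the gripper's body presses on something with over 40 N, if the wrist force passes 120 N, or if a joint passes its speed limit or range.

## Robot

A 7-joint arm with a two-finger parallel gripper is mounted at the origin on the work surface. World frame = base frame: x ahead of the robot, y to its left, z up, the work surface at z = 0. Lengths are in m, angles in rad, forces in N, time in s.
With the tool pointing down it reaches from about 0.4 to 0.85 m from the base axis. Payload 6.9 kg.
Tool frame: the origin (TCP) lies midway between the tips of the shut fingers; the grasp point (between the pads) lies manip.hold_point_z behind it (manip.hold_point_z is the distance from the TCP to the grasp point, in m); z points along the fingers, y is the line along which they close (so a half turn about z gives the same grasp; the last joint's range is limited). The gripper opens to 85 mm and grips with 20 to 120 N. Pads are 22 mm wide; open, the fingers measure 114 mm over their backs; the gripper's body (76 mm by 85 mm) begins 54 mm behind the grasp point. The pads swing forward as they close: fully open they stand 13 mm farther back than shut.
Start: joints at [1.446, 0.507, -0.238, 1.5, 0.126, 1.149, -0.155], TCP at [0.142, -0.609, 0.231] pointing down, gripper open.
Joint ranges: [-3.08, 3.08], [-0.24, 2.05], [-1.43, 1.35], [0, 2.5], [-1.52, 4.66], [0.17, 1.96], [-2.89, 2.89]. Speed limits (rad/s): [2.39, 2.39, 3.14, 3.14, 3.14, 3.14, 3.14].

## Interface

Orientations are given as [roll, pitch, yaw] about the fixed x, y, z axes, in that order (R = Rz(yaw) Ry(pitch) Rx(roll)).
In Python, from plant import manip gives the robot as it stands.
- The arm moves only by the shell command python3 -m creep 'ROWS' [FORCE]. ROWS is a JSON object of lists of equal length, an entry for each row: "offset": the shift along the world's x, y, z in mm, a list of three; "twist": the turn, a rotation vector about the world's x, y, z in rad, a list of three; "hand": the finger opening in mm, from 0 to 85.4. In form: {"offset": [[x, y, z], ...], "twist": [[ax, ay, az], ...], "hand": [hand, ...]}. A call has 1 to 10 rows; each row is the pose to reach, as a shift and turn from the pose commanded when the call began; what a row does not reach only later rows make up. A row lasts 1/12 s, in which the tool goes at most 41.7 mm and 7.16 degrees, less where a joint would pass 70% of its speed; a pose out of reach is approached as far as the arm can. A call with a gripper value outside its range is refused whole. The fingers move at their own pace and stop on an object; FORCE is the grip in N (left out, the last holds). Time passes only in rows, so rows that repeat a pose let the fingers close. It gives the time, the measured TCP pose, the force, the opening and the grip force at its end, in the units of the state.
- manip.observe(): the state, without advancing time (a new reading comes with each control period).
- manip.get_image(name): name is "scene" or "top"; returns (picture, depth): 384x512x3 uint8, red, green, blue; 384x512 float32, m along the optical axis (not along the pixel's ray), 0 where there is no reading.
- manip.get_calibration(name): a dict with "fx", "fy", "cx", "cy" (pixels), "xyz" and "attitude" of the camera in the world. Camera axes: x right, y up, looking along -z (the intrinsics and any distortion apply to the point x, -y, -z); pixel columns grow to the right and rows downward; lengths in m; the calibration is good to about 2 mm. A picture is of the moment at which its call begins. get_calibration takes no time and is no camera call.
- manip.finish_job(): hands the job in; it is judged then, once.
The state is a dict: "clock": time; "joints": joint angles; "qd": joint speeds; "joint_efforts": joint torques, N m; "tcp_pos": TCP position; "tcp_rot": TCP orientation; "contact_force": force on the tool from outside, world axes, zero at the start; "torque": the same for the moment, N m; "opening": opening from 0.0 (shut) to 1.0 (fully open); "finger_force": force on a finger pad.
Only numpy, scipy, OpenCV 4.12 (cv2) and the standard library are available. Lean on these libraries where they do the work, as an engineer would, in place of code of your own. Each camera call takes 0.05 s, during which the arm holds its last target. There are 200 camera calls.

## Working session

There is one attempt and no reset: what is moved stays moved. The work goes in short steps, Python scripts to look and compute and a shell command to move; the robot and the scene stay as the last step left them, time stands still between calls to the robot, and variables do not carry over. Pictures are saved under pics/ and viewed, at most 14 in all, crops included, and the job is handed in when it is done.

```bash
ls; mkdir -p pics; cat > h.py <<'E'
import numpy as np, cv2
from plant import manip
from scipy.spatial.transform import Rotation as R
def grab(n,save=None):
    im,d=manip.get_image(n)
    if save: cv2.imwrite(f'pics/{save}.png',cv2.cvtColor(im,cv2.COLOR_RGB2BGR))
    return im,d
def cam(n):
    c=manip.get_calibration(n); return c,R.from_euler('xyz',c['attitude']).as_matrix(),np.array(c['xyz'])
def cloud(n,d):
    c,M,t=cam(n); v,u=np.mgrid[:d.shape[0],:d.shape[1]]
    p=np.stack([(u-c['cx'])/c['fx']*d,-(v-c['cy'])/c['fy']*d,-d],-1)
    return p@M.T+t
def ray(n,u,v,z):
    c,M,t=cam(n); r=M@np.array([(u-c['cx'])/c['fx'],-(v-c['cy'])/c['fy'],-1]); return t+r*(z-t[2])/r[2]
E
python3 - <<'E'
from h import *
for n in('scene','top'):
    im,d=grab(n,n+'0'); print(manip.get_calibration(n)); np.save(n+'0d.npy',d)
s=manip.observe();print(s, manip.hold_point_z)
E
```

```text
pics
{'fx': 473.0895162493662, 'fy': 473.0895162493662, 'cx': 251.09122208188015, 'cy': 197.90877265200066, 'xyz': array([1.67213957, 0.12892477, 1.02367695]), 'attitude': array([0.85206079, 0.02120175, 1.67552355])}
{'fx': 440.5548000515467, 'fy': 440.5548000515467, 'cx': 251.91290775342597, 'cy': 195.39894990208154, 'xyz': array([0.50594504, 0.01580259, 1.14823808]), 'attitude': array([ 0.11201814,  0.00268034, -1.55702838])}
{'clock': 0.1, 'joints': array([ 1.44654517,  0.50827102, -0.23750728,  1.50103921,  0.12572395,
        1.14887295, -0.15479928]), 'qd': array([ 0.00040634, -0.00303622, -0.00175889, -0.001869  ,  0.00076238,
       -0.00015107, -0.00038602]), 'joint_efforts': array([-4.87163197e-03, -6.21836329e+01, -2.19487779e+00, -2.50208491e+01,
        1.24267914e-02,  7.81366427e-03, -7.95617652e-07]), 'tcp_pos': array([ 0.14214309, -0.60816663,  0.23050285]), 'tcp_rot': array([-3.1399926e+00,  5.7066739e-05,  2.2975303e-01]), 'contact_force': array([-0.5056083 ,  0.48955137, -0.33558296]), 'torque': array([ 0.01523635, -0.01618994, -0.08347039]), 'finger_force': 0.0, 'opening': 0.9989918504833615} 0.0187
```

View pics/scene0.png

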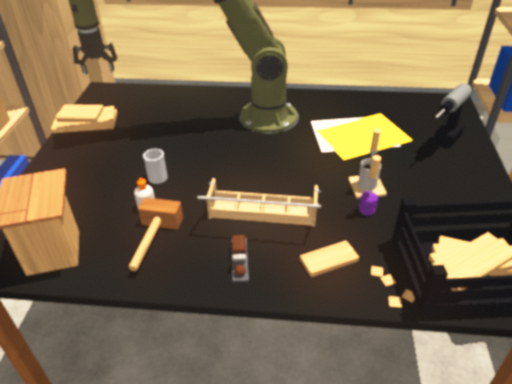

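View pics/top0.png

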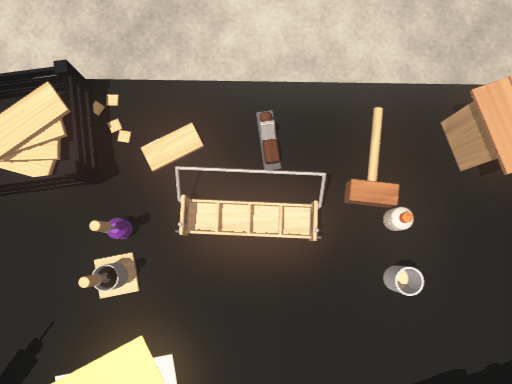

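The scene view shows the pot (154,165), one bottle (144,195), the caddy (262,205) with its keeper tipped towards the camera, and the tin with the brush (368,175). The purple decoy is at (369,204). In the top view they are at: pot (408,281), bottle (398,218), caddy (250,219), tin (112,277), decoy (118,229).

```bash
cat > m.py <<'E'
from h import *
for n in('scene','top'):
    im=cv2.imread(f'pics/{n}0.png'); hsv=cv2.cvtColor(im,cv2.COLOR_BGR2HSV); d=np.load(n+'0d.npy'); P=cloud(n,d); P[d<=0]=9
    x,y,z=P[...,0],P[...,1],P[...,2]
    tab=(abs(z)<.01)&(x>.3)&(x<.9)&(abs(y)<.6); print(n,'table z',np.median(z[tab]),z[tab].std(),(d<=0).mean())
    roi=lambda a,b,c,e,zl,zh:(x>a)&(x<b)&(y>c)&(y<e)&(z>zl)&(z<zh)
    def pr(name,m):
        if m.sum()<3: print(name,m.sum());return
        q=P[m]; c,r=cv2.minEnclosingCircle(q[:,:2].astype(np.float32)); print(name,m.sum(),'med',np.median(q,0).round(4),'circ',np.round(c,4),round(r,4),'min',q.min(0).round(3),'max',q.max(0).round(3))
    pr('potrim',roi(.2,.45,-.45,-.25,.09,.115))
    pr('orange',(hsv[...,0]<14)&(hsv[...,1]>170)&(hsv[...,2]>150)&roi(.3,.6,-.42,-.2,.03,.2)&(z>.078))
    pr('bottle',roi(.38,.52,-.42,-.28,.03,.2)&(hsv[...,1]<60)&(hsv[...,2]>120))
    pr('tinrim',roi(.2,.42,.25,.5,.09,.105))
    pr('handle',roi(.2,.42,.25,.5,.16,.3))
    pr('handletop',roi(.2,.42,.25,.5,.222,.3))
    pr('purple',(abs(hsv[...,0].astype(int)-140)<12)&(hsv[...,1]>150)&(z<.5))
    pr('decoyall',roi(.38,.52,.25,.5,.02,.3))
    pr('foot',roi(.2,.42,.25,.5,.008,.016))
    c=roi(.38,.55,-.25,.3,.078,.092)&(y<.4); pr('ends',c)
    pr('rails',roi(.38,.55,-.16,.18,.033,.043))
    pr('bar',roi(.5,.75,-.25,.3,.1,.2))
E
python3 m.py
```

```text
scene table z 0.001310111853380036 0.0024953625200844097 0.0039011637369791665
potrim 89 med [ 0.4126 -0.3504  0.0975] circ [ 0.4276 -0.3475] 0.0356 min [ 0.395 -0.382  0.09 ] max [ 0.448 -0.316  0.105]
orange 38 med [ 0.5873 -0.3454  0.0971] circ [ 0.5789 -0.3476] 0.0152 min [ 0.568 -0.359  0.085] max [ 0.593 -0.335  0.117]
bottle 504 med [ 0.4483 -0.3457  0.0763] circ [ 0.4303 -0.348 ] 0.0381 min [ 0.393 -0.382  0.03 ] max [ 0.466 -0.316  0.105]
tinrim 27 med [0.4038 0.3552 0.0956] circ [0.4033 0.3512] 0.0179 min [0.392 0.337 0.091] max [0.419 0.365 0.101]
handle 4 med [0.4169 0.3613 0.2263] circ [0.4185 0.3609] 0.0042 min [0.413 0.357 0.225] max [0.419 0.365 0.229]
handletop 4 med [0.4169 0.3613 0.2263] circ [0.4185 0.3609] 0.0042 min [0.413 0.357 0.225] max [0.419 0.365 0.229]
purple 268 med [0.5632 0.353  0.0486] circ [0.5533 0.355 ] 0.0229 min [0.543 0.332 0.005] max [0.572 0.378 0.079]
decoyall 574 med [0.4366 0.3575 0.0914] circ [0.4344 0.351 ] 0.0463 min [0.391 0.327 0.02 ] max [0.474 0.397 0.231]
foot 81 med [0.3984 0.3275 0.0115] circ [0.2986 0.3609] 0.1308 min [0.204 0.26
[... 1056 characters left out ...]

handletop 23 med [0.4173 0.3635 0.2272] circ [0.4193 0.3637] 0.0089 min [0.415 0.355 0.224] max [0.42  0.372 0.231]
purple 0
decoyall 963 med [0.4283 0.3563 0.0898] circ [0.4564 0.3567] 0.0635 min [0.394 0.333 0.02 ] max [0.519 0.396 0.231]
foot 352 med [0.3881 0.3417 0.012 ] circ [0.3122 0.3284] 0.1091 min [0.207 0.284 0.008] max [0.418 0.408 0.016]
ends 93 med [ 0.5369 -0.1279  0.0851] circ [0.5465 0.028 ] 0.1679 min [ 0.52  -0.14   0.079] max [0.549 0.196 0.092]
rails 343 med [0.5331 0.029  0.0381] circ [0.5346 0.026 ] 0.1536 min [ 0.52  -0.127  0.033] max [0.55  0.18  0.043]
bar 654 med [0.6758 0.0276 0.1385] circ [0.6532 0.0268] 0.1764 min [ 0.625 -0.149  0.1  ] max [0.687 0.203 0.146]
```

```bash
python3 - <<'E'
s=open('m.py').read(); i=s.index("    pr('potrim'")
s=s[:i]+'''
    pr('orange',(hsv[...,0]<14)&(hsv[...,1]>150)&roi(.54,.62,-.39,-.3,.08,.13))
    pr('white',roi(.54,.62,-.39,-.3,.03,.074))
    pr('tinrim',roi(.37,.49,.3,.42,.09,.105))
    pr('handletop',roi(.37,.49,.3,.42,.218,.24)); pr('hi',roi(.37,.49,.3,.42,.17,.24))
    pr('decoytop',roi(.5,.6,.28,.42,.18,.3)); pr('decoy',roi(.5,.6,.28,.42,.02,.3))
    f=roi(.35,.52,.28,.44,.007,.018); pr('foot',f)
    q=P[f][:,:2]; print(cv2.minAreaRect((q*1000).astype(np.float32)))
    for nm,a in(('endL',(.45,.62,.17,.22)),('endR',(.45,.62,-.16,-.11))):
        m=roi(*a,.078,.092); q=P[m]; print(nm,m.sum(),cv2.minAreaRect((q[:,:2]*1000).astype(np.float32)))
    m=roi(.45,.62,-.16,.22,.032,.044); pr('rails',m); print(cv2.minAreaRect((P[m][:,:2]*1000).astype(np.float32)))
    b=roi(.66,.7,-.25,.3,.12,.2); q=P[b]; print('bar',np.polyfit(q[:,1],q[:,0],1),np.median(q,0),q.min(0),q.max(0))
    print('plane',[ (P[m].min(0).round(3),P[m].max(0).round(3)) for m in[roi(.66,.9,-.05,.05,.012,.1)]])
    print('mallet',[ (P[m].min(0).round(3),P[m].max(0).round(3)) for m in[roi(.58,.9,-.36,-.2,.012,.1)]])
'''
open('m.py','w').write(s)
E
python3 m.py
```

```text
scene table z 0.001310111853380036 0.0024953625200844097 0.0039011637369791665
orange 44 med [ 0.5876 -0.3452  0.0952] circ [ 0.5781 -0.3467] 0.0153 min [ 0.568 -0.359  0.084] max [ 0.593 -0.335  0.117]
white 170 med [ 0.599  -0.3411  0.0666] circ [ 0.5954 -0.3377] 0.0396 min [ 0.561 -0.373  0.031] max [ 0.62  -0.304  0.074]
tinrim 86 med [0.4276 0.3545 0.0953] circ [0.4262 0.3626] 0.0343 min [0.392 0.333 0.09 ] max [0.46  0.397 0.104]
handletop 46 med [0.4309 0.3636 0.2263] circ [0.4263 0.3645] 0.0132 min [0.413 0.353 0.218] max [0.439 0.374 0.231]
hi 151 med [0.4335 0.3631 0.2039] circ [0.4281 0.3644] 0.0149 min [0.413 0.353 0.171] max [0.442 0.376 0.231]
decoytop 102 med [0.5498 0.3537 0.201 ] circ [0.544  0.3555] 0.0146 min [0.53  0.343 0.181] max [0.558 0.366 0.214]
decoy 562 med [0.5533 0.3534 0.075 ] circ [0.5474 0.3544] 0.0266 min [0.523 0.33  0.02 ] max [0.572 0.38  0.214]
foot 290 med [0.4461 0.3391 0.0127] circ [0.4433 0.337 ] 0.0881 min [0.355 0.286 0.007] max [0.515 0.423 0.018]
((444.08380126953125, 361.89886474609375), (126.3474349975586, 165.202392578125), 80.23976898
[... 1856 characters left out ...]
7382812, 191.54148864746094), (90.6034164428711, 18.324975967407227), 3.219935655593872)
endR 194 ((567.8994750976562, -136.0122833251953), (18.993179321289062, 97.08124542236328), 86.8299331665039)
rails 896 med [0.5753 0.0297 0.0381] circ [0.5708 0.0288] 0.1638 min [ 0.52  -0.129  0.032] max [0.62  0.188 0.044]
((571.1050415039062, 29.467056274414062), (315.22918701171875, 93.15737915039062), 88.44725036621094)
bar [0.02310381 0.67558774] [0.67659243 0.03220087 0.13889167] [ 0.66000195 -0.14894937  0.12025241] [0.68655611 0.20151063 0.1463415 ]
plane [(array([ 0.703, -0.049,  0.012]), array([0.86 , 0.013, 0.062]))]
mallet [(array([ 0.58 , -0.36 ,  0.012]), array([ 0.864, -0.217,  0.1  ]))]
```

```bash
python3 -m creep '{"offset":[[100,60,90],[300,300,90],[300,300,90],[300,300,90],[300,300,90],[300,300,90],[300,300,90],[300,300,90],[300,300,90],[300,300,90]],"twist":[[0,0,-0.1],[0,0,-0.23],[0,0,-0.23],[0,0,-0.23],[0,0,-0.23],[0,0,-0.23],[0,0,-0.23],[0,0,-0.23],[0,0,-0.23],[0,0,-0.23]],"hand":[60,60,60,60,60,60,60,60,60,60]}' 40
python3 -c "
from h import *
print(manip.observe()['joints'])"
```

```text
clock: 0.93
tcp_pos: [0.4277, -0.3229, 0.3178]
tcp_rot: [-3.142, 0.0, -0.0]
contact_force: [0.9, -0.4, 0.1]
opening: 0.703
finger_force: 0.0
[ 0.81506229  0.31136182 -0.30166475  1.58087354  0.09575043  1.26429845
 -1.07307322]
```

```bash
python3 -m creep '{"offset":[[0,345,0],[0,345,0],[0,345,0],[0,345,0],[0,345,0],[0,345,0],[0,345,0],[0,345,0],[0,345,0],[0,345,0]],"twist":[[0,0,0],[0,0,0],[0,0,0],[0,0,0],[0,0,0],[0,0,0],[0,0,0],[0,0,0],[0,0,0],[0,0,0]],"hand":[60,60,60,60,60,60,60,60,60,60]}'
python3 -m creep '{"offset":[[0,330,0],[0,330,0],[0,330,0],[0,330,0],[0,330,0],[0,330,0],[0,330,0],[0,330,0],[0,330,0],[0,330,0]],"twist":[[0,0,0],[0,0,0],[0,0,0],[0,0,0],[0,0,0],[0,0,0],[0,0,0],[0,0,0],[0,0,0],[0,0,0]],"hand":[60,60,60,60,60,60,60,60,60,60]}'
python3 -c "
from h import *
print(manip.observe()['joints'])"
```

```text
clock: 1.77
tcp_pos: [0.4264, 0.0245, 0.3178]
tcp_rot: [-3.14, -0.0, 0.007]
contact_force: [-0.3, -0.6, -0.6]
opening: 0.707
finger_force: 0.0
clock: 2.6
tcp_pos: [0.4266, 0.3515, 0.3165]
tcp_rot: [3.141, 0.002, 0.003]
contact_force: [-0.3, -0.3, -0.2]
opening: 0.701
finger_force: 0.0
[-0.28295895  0.38379805 -0.67526074  1.53747837  0.24356478  1.30792009
 -2.55445706]
```

```bash
python3 -m creep '{"offset":[[-1,13,0],[-1,13,-40],[-1,13,-80],[-1,13,-115],[-1,13,-145],[-1,13,-145],[-1,13,-145],[-1,13,-145]],"twist":[[0,0,0],[0,0,0],[0,0,0],[0,0,0],[0,0,0],[0,0,0],[0,0,0],[0,0,0]],"hand":[60,60,60,60,60,60,60,60]}'
python3 -m creep '{"offset":[[0,0,0],[0,0,0],[0,0,0],[0,0,0],[0,0,0],[0,0,0],[0,0,0],[0,0,0]],"twist":[[0,0,0],[0,0,0],[0,0,0],[0,0,0],[0,0,0],[0,0,0],[0,0,0],[0,0,0]],"hand":[15,15,15,15,15,15,15,15]}' 45
```

```text
clock: 3.27
tcp_pos: [0.4272, 0.3629, 0.1743]
tcp_rot: [-3.141, -0.002, -0.002]
contact_force: [0.4, -0.5, 1.3]
opening: 0.704
finger_force: 0.0
clock: 3.93
tcp_pos: [0.4266, 0.3637, 0.1742]
tcp_rot: [-3.14, -0.002, -0.0]
contact_force: [-0.4, -2.0, 6.4]
opening: 0.274
finger_force: 43.7
```

```bash
python3 -m creep '{"offset":[[0,0,15],[0,0,35],[0,0,60],[0,0,85],[0,0,110],[0,0,135],[0,0,135],[0,0,135]],"twist":[[0,0,0],[0,0,0],[0,0,0],[0,0,0],[0,0,0],[0,0,0],[0,0,0],[0,0,0]],"hand":[15,15,15,15,15,15,15,15]}'
```

```text
clock: 4.6
tcp_pos: [0.4261, 0.364, 0.3093]
tcp_rot: [-3.139, -0.003, -0.0]
contact_force: [0.3, -0.0, -1.9]
opening: 0.266
finger_force: 44.4
```

```bash
cat > look.py <<'E'
from h import *
import sys
def look(tag):
    o={}
    for n in('scene','top'):
        im,d=grab(n,tag+n); P=cloud(n,d); P[d<=0]=9; o[n]=(im,cv2.cvtColor(im,cv2.COLOR_RGB2HSV),P)
    return o
def box(P,a,b,c,e,zl,zh): x,y,z=P[...,0],P[...,1],P[...,2]; return (x>a)&(x<b)&(y>c)&(y<e)&(z>zl)&(z<zh)
def circ(P,m):
    if m.sum()<4: return m.sum()
    q=P[m]; c,r=cv2.minEnclosingCircle(q[:,:2].astype(np.float32)); return int(m.sum()),np.round(c,4),round(r,4),np.median(q[:,2]).round(4)
def pot(o,x=.427,y=-.349):
    for n in o: P=o[n][2]; print(n,'pot',circ(P,box(P,x-.07,x+.07,y-.06,y+.06,.09,.107)))
def bottle(o,x=.577,y=-.347):
    for n in o: h=o[n][1]; P=o[n][2]; print(n,'bottle cap',circ(P,(h[...,0]<14)&(h[...,1]>150)&box(P,x-.05,x+.05,y-.05,y+.05,.08,.13)))
E
python3 - <<'E'
from look import *
o=look('g1'); pot(o); bottle(o)
for n in o:
    P=o[n][2]
    for a,b in((.145,.17),(.17,.195),(.195,.225),(.225,.26),(.285,.31)): print(n,a,circ(P,box(P,.38,.48,.31,.42,a,b)))
E
```

```text
scene pot (131, array([ 0.4295, -0.3532]), 0.0373, np.float64(0.0979))
top pot (230, array([ 0.4261, -0.3494]), 0.0347, np.float64(0.0992))
scene bottle cap (39, array([ 0.5798, -0.3492]), 0.0153, np.float64(0.0973))
top bottle cap (78, array([ 0.5767, -0.3477]), 0.0131, np.float64(0.1063))
scene 0.145 (53, array([0.4291, 0.3645]), 0.0253, np.float64(0.1638))
scene 0.17 (118, array([0.4276, 0.3644]), 0.0266, np.float64(0.1826))
scene 0.195 (172, array([0.4291, 0.3653]), 0.0256, np.float64(0.2142))
scene 0.225 (66, array([0.4289, 0.3638]), 0.0187, np.float64(0.23))
scene 0.285 (66, array([0.4271, 0.3651]), 0.0131, np.float64(0.2966))
top 0.145 (45, array([0.4249, 0.3592]), 0.0241, np.float64(0.1641))
top 0.17 (95, array([0.4256, 0.3609]), 0.0252, np.float64(0.1824))
top 0.195 (343, array([0.4246, 0.3641]), 0.0258, np.float64(0.2169))
top 0.225 (101, array([0.4251, 0.3645]), 0.0149, np.float64(0.2273))
top 0.285 (16, array([0.435 , 0.3637]), 0.0074, np.float64(0.2928))
```

```bash
python3 -m creep '{"offset":[[0,-20,0],[0,-50,0],[0,-85,0],[0,-120,0],[0,-155,0],[0,-190,0],[0,-225,0],[0,-260,0],[0,-290,0],[0,-320,0]],"twist":[[0,0,0],[0,0,0],[0,0,0],[0,0,0],[0,0,0],[0,0,0],[0,0,0],[0,0,0],[0,0,0],[0,0,0]],"hand":[15,15,15,15,15,15,15,15,15,15]}'
python3 -m creep '{"offset":[[0,-30,0],[0,-60,0],[0,-95,0],[0,-130,0],[0,-165,0],[0,-200,0],[0,-235,0],[0,-265,0],[0,-290,0],[0,-310,0]],"twist":[[0,0,0],[0,0,0],[0,0,0],[0,0,0],[0,0,0],[0,0,0],[0,0,0],[0,0,0],[0,0,0],[0,0,0]],"hand":[15,15,15,15,15,15,15,15,15,15]}'
python3 -m creep '{"offset":[[0,-20,0],[0,-45,0],[0,-65,0],[0,-80,0],[0,-80,0],[0,-80,0]],"twist":[[0,0,0],[0,0,0],[0,0,0],[0,0,0],[0,0,0],[0,0,0]],"hand":[15,15,15,15,15,15]}'
python3 - <<'E'
from look import *
o=look('g2')
for n in o:
    P=o[n][2]
    print(n,'rim',circ(P,box(P,.36,.5,-.42,-.28,.09,.107)))
    for a,b in((.145,.17),(.17,.195),(.195,.225),(.225,.26)): print(n,a,circ(P,box(P,.37,.49,-.41,-.29,a,b)))
bottle(o);print(manip.observe()['tcp_pos'],manip.observe()['joints'])
E
```

```text
clock: 5.53
tcp_pos: [0.4249, 0.0412, 0.3066]
tcp_rot: [3.141, 0.002, -0.001]
contact_force: [0.8, -0.3, -1.8]
opening: 0.263
finger_force: 44.4
clock: 6.37
tcp_pos: [0.4246, -0.269, 0.3061]
tcp_rot: [-3.141, 0.003, -0.002]
contact_force: [1.1, -0.3, -0.6]
opening: 0.268
finger_force: 44.4
clock: 6.87
tcp_pos: [0.4255, -0.3466, 0.3065]
tcp_rot: [-3.14, 0.002, -0.001]
contact_force: [-0.3, 0.9, -0.4]
opening: 0.268
finger_force: 44.4
scene rim (137, array([ 0.4298, -0.3481]), 0.0371, np.float64(0.0986))
scene 0.145 (65, array([ 0.4269, -0.3409]), 0.0272, np.float64(0.1632))
scene 0.17 (102, array([ 0.4289, -0.3417]), 0.0255, np.float64(0.1826))
scene 0.195 (162, array([ 0.4276, -0.341 ]), 0.0267, np.float64(0.2129))
scene 0.225 (44, array([ 0.4276, -0.3445]), 0.0136, np.float64(0.2301))
top rim (141, array([ 0.4276, -0.3493]), 0.0338, np.float64(0.0991))
top 0.145 (49, array([ 0.4239, -0.336 ]), 0.0241, np.float64(0.1629))
top 0.17 (91, array([ 0.4244, -0.3367]), 0.0247, np.float64(0.1812))
top 0.195 (379, array([ 0.4237, -0.342 ]), 0.0258, np.float64(0.216))
top 0.225 (81, array([ 0.4231, -0.3393]), 0.0146, np.float64(0.2266))
scene bottle cap (44, array([ 0.5813, -0.3479]), 0.0148, np.float64(0.0962))
top bottle cap (78, array([ 0.5771, -0.347 ]), 0.0128, np.float64(0.1061))
[ 0.42608326 -0.34523975  0.30719207] [ 0.86434427  0.3403916  -0.32843661  1.56969575  0.11267391  1.25148744
 -1.05168986]
```

```bash
python3 -m creep '{"offset":[[2,-6,0],[2,-6,-20],[2,-6,-40],[2,-6,-60],[2,-6,-60],[2,-6,-60]],"twist":[[0,0,0],[0,0,0],[0,0,0],[0,0,0],[0,0,0],[0,0,0]],"hand":[15,15,15,15,15,15]}'
python3 - <<'E'
from look import *
o=look('g3')
for n in o:
    P=o[n][2]
    print(n,'rim',circ(P,box(P,.36,.5,-.42,-.28,.092,.105)))
    for a,b in((.115,.14),(.14,.17)): print(n,a,circ(P,box(P,.37,.49,-.41,-.29,a,b)))
E
```

```text
clock: 7.47
tcp_pos: [0.4278, -0.352, 0.2474]
tcp_rot: [-3.14, 0.001, 0.001]
contact_force: [0.1, -0.8, -0.9]
opening: 0.27
finger_force: 44.4
scene rim (111, array([ 0.431 , -0.3482]), 0.036, np.float64(0.0995))
scene 0.115 (100, array([ 0.4309, -0.3485]), 0.0271, np.float64(0.1275))
scene 0.14 (161, array([ 0.432 , -0.3469]), 0.0254, np.float64(0.1568))
top rim (156, array([ 0.4272, -0.3487]), 0.0339, np.float64(0.0995))
top 0.115 (81, array([ 0.4262, -0.3421]), 0.0241, np.float64(0.1281))
top 0.14 (354, array([ 0.4258, -0.3493]), 0.0256, np.float64(0.1592))
```

```bash
python3 -m creep '{"offset":[[0,0,-20],[0,0,-40],[0,0,-60],[0,0,-75],[0,0,-79],[0,0,-79],[0,0,-79],[0,0,-79]],"twist":[[0,0,0],[0,0,0],[0,0,0],[0,0,0],[0,0,0],[0,0,0],[0,0,0],[0,0,0]],"hand":[15,15,15,15,15,15,15,15]}'
python3 - <<'E'
from look import *
o=look('g4')
for n in o:
    P=o[n][2]
    print(n,'rim',circ(P,box(P,.36,.5,-.42,-.28,.09,.105)),'handletop',circ(P,box(P,.37,.49,-.41,-.29,.2,.23)))
E
```

```text
clock: 8.23
tcp_pos: [0.4288, -0.3532, 0.1702]
tcp_rot: [3.14, -0.002, -0.0]
contact_force: [0.1, 0.7, -1.7]
opening: 0.269
finger_force: 44.5
scene rim (151, array([ 0.4312, -0.3492]), 0.0362, np.float64(0.0972)) handletop (196, array([ 0.4261, -0.35  ]), 0.0468, np.float64(0.2207))
top rim (180, array([ 0.4277, -0.349 ]), 0.0342, np.float64(0.0991)) handletop (37, array([ 0.4286, -0.3204]), 0.0158, np.float64(0.2223))
```

```bash
python3 -m creep '{"offset":[[0,0,-3],[0,0,-5],[0,0,-5],[0,0,-5],[0,0,-5]],"twist":[[0,0,0],[0,0,0],[0,0,0],[0,0,0],[0,0,0]],"hand":[15,15,15,15,15]}'
python3 -m creep '{"offset":[[0,0,20],[0,0,40],[0,0,60],[0,0,75],[0,0,83],[0,0,83],[0,0,83],[0,0,83],[0,0,83]],"twist":[[0,0,0],[0,0,0],[0,0,0],[0,0,0],[0,0,0],[0,0,0],[0,0,0],[0,0,0],[0,0,0]],"hand":[15,15,15,15,15,15,15,15,15]}'
python3 - <<'E'
from look import *
o=look('g5')
for n in o:
    P=o[n][2]
    print(n,'rim',circ(P,box(P,.36,.5,-.42,-.28,.092,.105)))
    for a,b in((.115,.14),(.14,.17)): print(n,a,circ(P,box(P,.37,.49,-.41,-.29,a,b)))
E
```

```text
clock: 8.75
tcp_pos: [0.4279, -0.3527, 0.1636]
tcp_rot: [-3.141, 0.0, -0.0]
contact_force: [0.1, -0.0, -1.4]
opening: 0.269
finger_force: 44.5
clock: 9.5
tcp_pos: [0.4274, -0.3524, 0.2454]
tcp_rot: [-3.14, 0.002, -0.0]
contact_force: [0.2, 0.5, -1.7]
opening: 0.27
finger_force: 44.4
scene rim (112, array([ 0.4313, -0.3454]), 0.0374, np.float64(0.0996))
scene 0.115 (99, array([ 0.4301, -0.3495]), 0.0262, np.float64(0.1271))
scene 0.14 (156, array([ 0.4287, -0.3476]), 0.0262, np.float64(0.1558))
top rim (164, array([ 0.4275, -0.3489]), 0.0336, np.float64(0.0997))
top 0.115 (86, array([ 0.4253, -0.3447]), 0.025, np.float64(0.1282))
top 0.14 (348, array([ 0.4247, -0.3492]), 0.0259, np.float64(0.1568))
```

```bash

python3 -m creep '{"offset":[[0,0,-20],[0,0,-40],[0,0,-60],[0,0,-75],[0,0,-83],[0,0,-83],[0,0,-83],[0,0,-83],[0,0,-83]],"twist":[[0,0,0],[0,0,0],[0,0,0],[0,0,0],[0,0,0],[0,0,0],[0,0,0],[0,0,0],[0,0,0]],"hand":[15,15,15,15,15,15,15,15,15]}'
python3 -m creep '{"offset":[[0,0,20],[0,0,40],[0,0,60],[0,0,75],[0,0,83],[0,0,83],[0,0,83],[0,0,83],[0,0,83]],"twist":[[0,0,0],[0,0,0],[0,0,0],[0,0,0],[0,0,0],[0,0,0],[0,0,0],[0,0,0],[0,0,0]],"hand":[15,15,15,15,15,15,15,15,15]}'
python3 -m creep '{"offset":[[0,0,-20],[0,0,-40],[0,0,-60],[0,0,-75],[0,0,-83],[0,0,-83],[0,0,-83],[0,0,-83],[0,0,-83]],"twist":[[0,0,0],[0,0,0],[0,0,0],[0,0,0],[0,0,0],[0,0,0],[0,0,0],[0,0,0],[0,0,0]],"hand":[15,15,15,15,15,15,15,15,15]}'
python3 -m creep '{"offset":[[0,0,20],[0,0,40],[0,0,60],[0,0,75],[0,0,83],[0,0,83],[0,0,83],[0,0,83],[0,0,83]],"twist":[[0,0,0],[0,0,0],[0,0,0],[0,0,0],[0,0,0],[0,0,0],[0,0,0],[0,0,0],[0,0,0]],"hand":[15,15,15,15,15,15,15,15,15]}'
python3 - <<'E'
from look import *
o=look('g6')
for n in o:
    P=o[n][2]
    print(n,'rim',circ(P,box(P,.36,.5,-.42,-.28,.092,.105)))
    for a,b in((.115,.14),(.14,.17)): print(n,a,circ(P,box(P,.37,.49,-.41,-.29,a,b)))
E
```

```text
clock: 10.35
tcp_pos: [0.428, -0.3527, 0.1638]
tcp_rot: [3.141, -0.0, -0.0]
contact_force: [-0.2, -0.7, -1.2]
opening: 0.27
finger_force: 44.4
clock: 11.1
tcp_pos: [0.4274, -0.3524, 0.2454]
tcp_rot: [-3.14, 0.002, -0.0]
contact_force: [-0.8, 0.4, -0.5]
opening: 0.272
finger_force: 44.3
clock: 11.85
tcp_pos: [0.428, -0.3527, 0.1638]
tcp_rot: [3.141, -0.0, -0.0]
contact_force: [1.0, -0.4, -0.9]
opening: 0.265
finger_force: 44.4
clock: 12.6
tcp_pos: [0.4274, -0.3524, 0.2455]
tcp_rot: [-3.14, 0.002, -0.0]
contact_force: [0.2, -0.8, -1.2]
opening: 0.269
finger_force: 44.4
scene rim (109, array([ 0.4311, -0.347 ]), 0.0376, np.float64(0.0991))
scene 0.115 (101, array([ 0.4277, -0.3472]), 0.026, np.float64(0.1275))
scene 0.14 (162, array([ 0.4276, -0.3479]), 0.0256, np.float64(0.1576))
top rim (151, array([ 0.4276, -0.3489]), 0.0337, np.float64(0.0996))
top 0.115 (78, array([ 0.4238, -0.345 ]), 0.025, np.float64(0.1289))
top 0.14 (348, array([ 0.4232, -0.3487]), 0.0256, np.float64(0.1588))
```

```bash

python3 -m creep '{"offset":[[2,0,-20],[2,0,-40],[2,0,-60],[2,0,-75],[2,0,-83],[2,0,-83],[2,0,-83],[2,0,-83],[2,0,-83]],"twist":[[0,0,0],[0,0,0],[0,0,0],[0,0,0],[0,0,0],[0,0,0],[0,0,0],[0,0,0],[0,0,0]],"hand":[15,15,15,15,15,15,15,15,15]}'
python3 -m creep '{"offset":[[0,0,20],[0,0,40],[0,0,60],[0,0,75],[0,0,83],[0,0,83],[0,0,83],[0,0,83],[0,0,83]],"twist":[[0,0,0],[0,0,0],[0,0,0],[0,0,0],[0,0,0],[0,0,0],[0,0,0],[0,0,0],[0,0,0]],"hand":[15,15,15,15,15,15,15,15,15]}'
python3 -m creep '{"offset":[[0,0,-20],[0,0,-40],[0,0,-60],[0,0,-75],[0,0,-83],[0,0,-83],[0,0,-83],[0,0,-83],[0,0,-83]],"twist":[[0,0,0],[0,0,0],[0,0,0],[0,0,0],[0,0,0],[0,0,0],[0,0,0],[0,0,0],[0,0,0]],"hand":[15,15,15,15,15,15,15,15,15]}'
python3 -m creep '{"offset":[[0,0,20],[0,0,40],[0,0,60],[0,0,75],[0,0,83],[0,0,83],[0,0,83],[0,0,83],[0,0,83]],"twist":[[0,0,0],[0,0,0],[0,0,0],[0,0,0],[0,0,0],[0,0,0],[0,0,0],[0,0,0],[0,0,0]],"hand":[15,15,15,15,15,15,15,15,15]}'
python3 -m creep '{"offset":[[0,0,20],[0,0,45],[0,0,65],[0,0,65],[0,0,65],[0,0,65]],"twist":[[0,0,0],[0,0,0],[0,0,0],[0,0,0],[0,0,0],[0,0,0]],"hand":[15,15,15,15,15,15]}'
python3 -c "
from look import *
pot(look('g7'))"
```

```text
clock: 13.45
tcp_pos: [0.4302, -0.3529, 0.1643]
tcp_rot: [3.141, -0.001, -0.0]
contact_force: [-0.2, 0.6, -0.7]
opening: 0.269
finger_force: 44.6
clock: 14.2
tcp_pos: [0.4294, -0.3524, 0.2455]
tcp_rot: [-3.14, 0.002, -0.0]
contact_force: [0.8, -0.2, -0.9]
opening: 0.267
finger_force: 44.4
clock: 14.95
tcp_pos: [0.4301, -0.3528, 0.164]
tcp_rot: [3.141, -0.001, -0.0]
contact_force: [-0.9, -0.8, -1.0]
opening: 0.265
finger_force: 44.5
clock: 15.7
tcp_pos: [0.4294, -0.3524, 0.2455]
tcp_rot: [-3.14, 0.002, -0.0]
contact_force: [-0.2, 0.0, -0.8]
opening: 0.268
finger_force: 44.4
clock: 16.2
tcp_pos: [0.4294, -0.3524, 0.3103]
tcp_rot: [-3.14, 0.002, -0.0]
contact_force: [-0.6, -1.3, -2.1]
opening: 0.274
finger_force: 44.5
scene pot (133, array([ 0.4287, -0.3479]), 0.0378, np.float64(0.0974))
top pot (148, array([ 0.4276, -0.3489]), 0.0336, np.float64(0.0996))
```

View pics/g7scene.png

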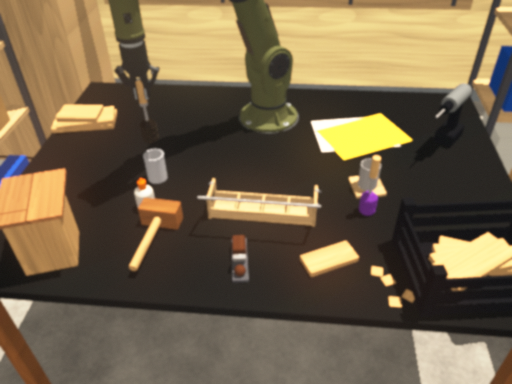

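The brush hangs from the hand at (148,110), clear above the pot at (154,165). All five strokes are done, so it goes back to the tin.

```bash
python3 -m creep '{"offset":[[0,20,0],[0,50,0],[0,85,0],[0,120,0],[0,155,0],[0,190,0],[0,225,0],[0,260,0],[0,295,0],[0,330,0]],"twist":[[0,0,0],[0,0,0],[0,0,0],[0,0,0],[0,0,0],[0,0,0],[0,0,0],[0,0,0],[0,0,0],[0,0,0]],"hand":[15,15,15,15,15,15,15,15,15,15]}'
python3 -m creep '{"offset":[[0,35,0],[0,70,0],[0,105,0],[0,140,0],[0,175,0],[0,210,0],[0,245,0],[0,275,0],[0,300,0],[0,320,0]],"twist":[[0,0,0],[0,0,0],[0,0,0],[0,0,0],[0,0,0],[0,0,0],[0,0,0],[0,0,0],[0,0,0],[0,0,0]],"hand":[15,15,15,15,15,15,15,15,15,15]}'
python3 -m creep '{"offset":[[-2,20,0],[-2,40,0],[-2,60,0],[-2,65,0],[-2,65,0],[-2,65,0]],"twist":[[0,0,0],[0,0,0],[0,0,0],[0,0,0],[0,0,0],[0,0,0]],"hand":[15,15,15,15,15,15]}'
cat > tin.py <<'E'
from look import *
import sys
o=look('t'+sys.argv[1])
for n in o:
    P=o[n][2]
    print(n,'rim',circ(P,box(P,.37,.48,.31,.43,.09,.103)))
    for a,b in((.115,.14),(.14,.17),(.17,.195),(.195,.22)): print(n,a,circ(P,box(P,.37,.49,.3,.43,a,b)))
E
python3 tin.py 1
```

```text
clock: 17.13
tcp_pos: [0.429, -0.0211, 0.3109]
tcp_rot: [3.142, 0.001, -0.0]
contact_force: [0.6, 0.8, -0.5]
opening: 0.269
finger_force: 44.5
clock: 17.97
tcp_pos: [0.429, 0.2995, 0.3105]
tcp_rot: [-3.142, 0.002, 0.002]
contact_force: [0.6, -0.1, -0.6]
opening: 0.268
finger_force: 44.5
clock: 18.47
tcp_pos: [0.4278, 0.3615, 0.3108]
tcp_rot: [3.14, 0.001, 0.0]
contact_force: [-0.5, -0.6, -0.5]
opening: 0.272
finger_force: 44.5
scene rim (62, array([0.4259, 0.363 ]), 0.0343, np.float64(0.096))
scene 0.115 0
scene 0.14 (31, array([0.4307, 0.3626]), 0.0231, np.float64(0.1658))
scene 0.17 (114, array([0.4302, 0.3623]), 0.0268, np.float64(0.1812))
scene 0.195 (122, array([0.4277, 0.3644]), 0.027, np.float64(0.2078))
top rim (99, array([0.4254, 0.3647]), 0.0319, np.float64(0.0967))
top 0.115 0
top 0.14 (26, array([0.425 , 0.3557]), 0.0239, np.float64(0.1675))
top 0.17 (81, array([0.4259, 0.3585]), 0.0248, np.float64(0.1836))
top 0.195 (149, array([0.4252, 0.3622]), 0.0258, np.float64(0.2126))
```

```bash
python3 -m creep '{"offset":[[-1,2,-20],[-1,2,-40],[-1,2,-60],[-1,2,-80],[-1,2,-100],[-1,2,-120],[-1,2,-130],[-1,2,-135],[-1,2,-135],[-1,2,-135]],"twist":[[0,0,0],[0,0,0],[0,0,0],[0,0,0],[0,0,0],[0,0,0],[0,0,0],[0,0,0],[0,0,0],[0,0,0]],"hand":[15,15,15,15,15,15,15,15,15,15]}'
```

```text
clock: 19.4
tcp_pos: [0.4273, 0.3644, 0.1774]
tcp_rot: [-3.141, -0.001, -0.001]
contact_force: [-0.2, 0.2, -0.5]
opening: 0.265
finger_force: 44.6
```

```bash
python3 -m creep '{"offset":[[0,0,-2],[0,0,-4],[0,0,-4],[0,0,-4],[0,0,-4],[0,0,-4]],"twist":[[0,0,0],[0,0,0],[0,0,0],[0,0,0],[0,0,0],[0,0,0]],"hand":[15,15,15,15,15,15]}'
python3 -m creep '{"offset":[[0,0,0],[0,0,0],[0,0,0],[0,0,0],[0,0,0],[0,0,15],[0,0,45],[0,0,85],[0,0,125],[0,0,135]],"twist":[[0,0,0],[0,0,0],[0,0,0],[0,0,0],[0,0,0],[0,0,0],[0,0,0],[0,0,0],[0,0,0],[0,0,0]],"hand":[50,50,50,50,50,50,50,50,50,50]}'
python3 - <<'E'
from look import *
o=look('t2')
for n in o:
    P=o[n][2]
    print(n,'rim',circ(P,box(P,.37,.48,.31,.43,.09,.103)),'top',circ(P,box(P,.37,.48,.31,.43,.218,.245)))
    print(circ(P,box(P,.37,.48,.31,.43,.16,.2)))
pot(o);bottle(o)
E
```

```text
clock: 19.9
tcp_pos: [0.4269, 0.3645, 0.1728]
tcp_rot: [-3.141, -0.0, -0.0]
contact_force: [-0.2, 0.5, -0.3]
opening: 0.27
finger_force: 44.6
clock: 20.73
tcp_pos: [0.4277, 0.3665, 0.3138]
tcp_rot: [-3.135, -0.006, 0.0]
contact_force: [1.1, 0.9, 0.7]
opening: 0.589
finger_force: 0.0
scene rim (83, array([0.4244, 0.3635]), 0.0356, np.float64(0.0943)) top (42, array([0.4256, 0.3665]), 0.0127, np.float64(0.2265))
(85, array([0.4281, 0.3637]), 0.0142, np.float64(0.1812))
top rim (233, array([0.4261, 0.3651]), 0.0327, np.float64(0.0944)) top (75, array([0.424 , 0.3656]), 0.0119, np.float64(0.2259))
(75, array([0.4238, 0.3652]), 0.0118, np.float64(0.1812))
scene pot (137, array([ 0.4312, -0.3502]), 0.0374, np.float64(0.0974))
top pot (232, array([ 0.427 , -0.3496]), 0.035, np.float64(0.0992))
scene bottle cap (41, array([ 0.582 , -0.3444]), 0.0146, np.float64(0.0964))
top bottle cap (77, array([ 0.5775, -0.3473]), 0.0131, np.float64(0.1061))
```

```bash
python3 -m creep '{"offset":[[0,-40,0],[0,-80,0],[0,-120,0],[0,-160,0],[0,-200,0],[0,-240,0],[0,-280,0],[0,-320,0],[0,-360,0],[0,-400,0]],"twist":[[0,0,0],[0,0,0],[0,0,0],[0,0,0],[0,0,0],[0,0,0],[0,0,0],[0,0,0],[0,0,0],[0,0,0]],"hand":[85,85,85,85,85,85,85,85,85,85]}'
python3 -m creep '{"offset":[[1,-40,-20],[1,-80,-40],[1,-120,-60],[1,-160,-80],[1,-200,-100],[1,-240,-120],[1,-280,-120],[1,-315,-120],[1,-315,-120],[1,-315,-120]],"twist":[[0,0,0],[0,0,0],[0,0,0],[0,0,0],[0,0,0],[0,0,0],[0,0,0],[0,0,0],[0,0,0],[0,0,0]],"hand":[85,85,85,85,85,85,85,85,85,85]}'
python3 -c "
from look import *
o=look('p1');pot(o);bottle(o)"
```

```text
clock: 21.67
tcp_pos: [0.4257, -0.0378, 0.3066]
tcp_rot: [3.141, 0.001, -0.001]
contact_force: [0.4, -0.0, -0.5]
opening: 0.994
finger_force: 0.0
clock: 22.5
tcp_pos: [0.4258, -0.3542, 0.1852]
tcp_rot: [-3.141, 0.003, -0.006]
contact_force: [0.4, 0.5, 0.7]
opening: 0.996
finger_force: 0.0
scene pot (140, array([ 0.43  , -0.3486]), 0.0365, np.float64(0.0974))
top pot (137, array([ 0.4293, -0.3497]), 0.035, np.float64(0.0987))
scene bottle cap (44, array([ 0.5812, -0.3486]), 0.015, np.float64(0.0944))
top bottle cap (77, array([ 0.5761, -0.347 ]), 0.0134, np.float64(0.106))
```

```bash
python3 -m creep '{"offset":[[2,4,0],[2,4,-25],[2,4,-50],[2,4,-75],[2,4,-100],[2,4,-113],[2,4,-113],[2,4,-113]],"twist":[[0,0,0],[0,0,0],[0,0,0],[0,0,0],[0,0,0],[0,0,0],[0,0,0],[0,0,0]],"hand":[85,85,85,85,85,85,85,85]}'
python3 -m creep '{"offset":[[0,0,0],[0,0,0],[0,0,0],[0,0,0],[0,0,0],[0,0,0],[0,0,0]],"twist":[[0,0,0],[0,0,0],[0,0,0],[0,0,0],[0,0,0],[0,0,0],[0,0,0]],"hand":[55,55,55,55,55,55,55]}' 40
python3 -m creep '{"offset":[[0,0,10],[0,0,30],[0,0,60],[0,0,90],[0,0,115],[0,0,130],[0,0,130],[0,0,130]],"twist":[[0,0,0],[0,0,0],[0,0,0],[0,0,0],[0,0,0],[0,0,0],[0,0,0],[0,0,0]],"hand":[55,55,55,55,55,55,55,55]}'
```

```text
clock: 23.27
tcp_pos: [0.4303, -0.3448, 0.0747]
tcp_rot: [-3.14, 0.001, 0.002]
contact_force: [0.4, -1.1, 0.7]
opening: 0.994
finger_force: 0.0
clock: 23.85
tcp_pos: [0.4313, -0.3471, 0.0768]
tcp_rot: [3.139, -0.003, -0.0]
contact_force: [0.0, -0.5, 5.5]
opening: 0.759
finger_force: 42.3
clock: 24.52
tcp_pos: [0.4299, -0.3467, 0.2057]
tcp_rot: [3.14, -0.002, -0.0]
contact_force: [-0.3, 0.1, -3.3]
opening: 0.751
finger_force: 45.1
```

```bash
python3 -m creep '{"offset":[[8,20,0],[20,50,0],[34,85,0],[48,120,0],[62,155,0],[76,190,0],[90,225,0],[104,260,0],[118,290,0],[130,310,0]],"twist":[[0,0,0],[0,0,0],[0,0,0],[0,0,0],[0,0,0],[0,0,0],[0,0,0],[0,0,0],[0,0,0],[0,0,0]],"hand":[55,55,55,55,55,55,55,55,55,55]}'
python3 -m creep '{"offset":[[10,20,0],[10,25,0],[10,25,0],[10,25,0],[10,25,-20],[10,25,-30],[10,25,-30],[10,25,-30]],"twist":[[0,0,0],[0,0,0],[0,0,0],[0,0,0],[0,0,0],[0,0,0],[0,0,0],[0,0,0]],"hand":[55,55,55,55,55,55,55,55]}'
cat > cad.py <<'E'
from look import *
import sys
o=look('c'+sys.argv[1])
for n in o:
    h=o[n][1];P=o[n][2]; print(n)
    m=box(P,.45,.66,-.18,.23,.031,.045)&(h[...,1]>40)
    print('rails',cv2.minAreaRect((P[m][:,:2]*1000).astype(np.float32)))
    for nm,a in(('endL',(.45,.62,.17,.22)),('endR',(.45,.62,-.16,-.11))):
        q=P[box(P,*a,.079,.091)]; print(nm,len(q),q[:,:2].min(0).round(4),q[:,:2].max(0).round(4))
    # divider lines: y histogram of rail-height points away from the rails
    m=box(P,.545,.6,-.11,.17,.032,.044); y=np.sort(P[m][:,1]); g=np.split(y,np.where(np.diff(y)>.015)[0]+1); print('div',[(len(k),np.median(k).round(4)) for k in g if len(k)>3])
    for lo,hi in((.05,.08),(.08,.11),(.11,.14),(.14,.17)): print('obj',lo,circ(P,box(P,.5,.65,-.07,.05,lo,hi)&(h[...,1]<80)))
print(manip.observe()['tcp_pos'])
E
python3 cad.py 1
```

```text
clock: 25.35
tcp_pos: [0.5594, -0.0323, 0.2032]
tcp_rot: [-3.14, 0.002, 0.004]
contact_force: [-0.0, -0.9, -1.6]
opening: 0.757
finger_force: 45.2
clock: 26.02
tcp_pos: [0.569, -0.013, 0.1739]
tcp_rot: [3.141, 0.002, -0.002]
contact_force: [-0.1, 0.3, -2.2]
opening: 0.757
finger_force: 45.2
scene
rails ((573.7567138671875, 29.457855224609375), (329.2098693847656, 102.84761810302734), 87.50615692138672)
endL 62 [0.5306 0.1852] [0.6196 0.197 ]
endR 66 [ 0.5191 -0.1389] [ 0.6185 -0.1257]
div [(19, np.float64(-0.0506)), (19, np.float64(0.0282)), (20, np.float64(0.1094))]
obj 0.05 0
obj 0.08 (50, array([ 0.5697, -0.0144]), 0.0324, np.float64(0.1049))
obj 0.11 (167, array([ 0.5745, -0.0136]), 0.032, np.float64(0.125))
obj 0.14 (217, array([ 0.5675, -0.0134]), 0.0367, np.float64(0.1581))
top
rails ((577.2822875976562, 111.89912414550781), (151.27008056640625, 93.39019012451172), 89.73365020751953)
endL 169 [0.5297 0.1852] [0.6195 0.2029]
endR 59 [ 0.5895 -0.1478] [ 0.6168 -0.1304]
div [(57, np.float64(0.1094))]
obj 0.05 0
obj 0.08 0
obj 0.11 0
obj 0.14 0
[ 0.57003946 -0.0122762   0.17509895]
```

View pics/c1top.png

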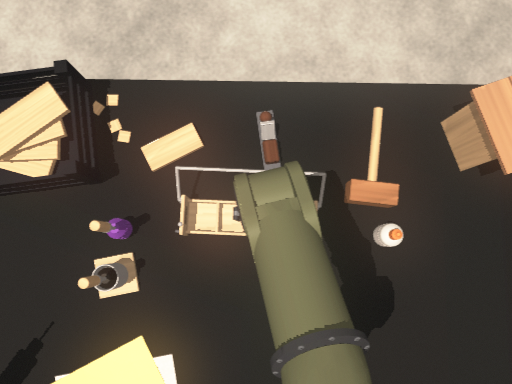

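The arm covers the caddy in this top view. The bottle at (390,235) has been knocked aside, so I'll locate it again later. Lowering the pot.

```bash
python3 -m creep '{"offset":[[1,2,-10],[1,2,-25],[1,2,-40],[1,2,-52],[1,2,-58],[1,2,-64],[1,2,-70],[1,2,-70]],"twist":[[0,0,0],[0,0,0],[0,0,0],[0,0,0],[0,0,0],[0,0,0],[0,0,0],[0,0,0]],"hand":[55,55,55,55,55,55,55,55]}'
python3 cad.py 2 | sed -n 1,10p
```

```text
clock: 26.78
tcp_pos: [0.5774, -0.0107, 0.1083]
tcp_rot: [3.14, -0.014, -0.001]
contact_force: [5.5, -3.9, 16.9]
opening: 0.757
finger_force: 43.0
scene
rails ((574.3955078125, 28.2113037109375), (329.94561767578125, 98.49049377441406), 88.5560073852539)
endL 60 [0.527  0.1852] [0.6173 0.1971]
endR 69 [ 0.5209 -0.1388] [ 0.6167 -0.1259]
div [(82, np.float64(-0.0084)), (19, np.float64(0.109))]
obj 0.05 (80, array([ 0.572 , -0.0101]), 0.0341, np.float64(0.067))
obj 0.08 (228, array([ 0.573 , -0.0118]), 0.0372, np.float64(0.0966))
obj 0.11 (329, array([ 0.5805, -0.0083]), 0.0455, np.float64(0.1267))
obj 0.14 (127, array([ 0.5847, -0.0101]), 0.0593, np.float64(0.1623))
top
```

```bash
python3 -m creep '{"offset":[[0,0,10],[0,0,20],[0,0,20],[0,0,20],[0,0,20]],"twist":[[0,0,0],[0,0,0],[0,0,0],[0,0,0],[0,0,0]],"hand":[55,55,55,55,55]}'
cat > rail.py <<'E'
from h import *
# rail tops from the clear first frames and a new scene frame: x histogram per pocket
for n,d in(('scene',np.load('scene0d.npy')),('top',np.load('top0d.npy')),('scene',manip.get_image('scene')[1])):
    P=cloud(n,d);x,y,z=P[...,0],P[...,1],P[...,2]
    for yc in(-.091,-.0113,.0687,.1487):
        m=(abs(y-yc)<.03)&(z>.031)&(z<.045)&(x>.5)&(x<.65)
        q=np.sort(x[m]); g=np.split(q,np.where(np.diff(q)>.015)[0]+1); print(n,yc,[(len(k),k.mean().round(4),k.min().round(4),k.max().round(4)) for k in g if len(k)>4])
    for lo,hi in((.05,.07),(.07,.09),(.09,.11),(.11,.13)):
        m=(abs(y+.011)<.06)&(z>lo)&(z<hi)&(x>.5)&(x<.62); 
        if m.sum()>8: q=P[m];print('pot',lo,m.sum(),q[:,1].min().round(4),q[:,1].max().round(4),q[:,0].min().round(4),q[:,0].max().round(4))
print(manip.observe()['tcp_pos'],manip.observe()['tcp_rot'])
E
python3 rail.py
```

```text
clock: 27.3
tcp_pos: [0.5704, -0.0096, 0.1243]
tcp_rot: [-3.141, 0.001, -0.0]
contact_force: [0.5, -0.1, -2.1]
opening: 0.759
finger_force: 45.0
scene -0.091 [(55, np.float64(0.5312), np.float64(0.5238), np.float64(0.5379)), (62, np.float64(0.6113), np.float64(0.6015), np.float64(0.6172))]
scene -0.0113 [(62, np.float64(0.5342), np.float64(0.5248), np.float64(0.5405)), (66, np.float64(0.6129), np.float64(0.6037), np.float64(0.618))]
scene 0.0687 [(62, np.float64(0.5359), np.float64(0.5281), np.float64(0.5414)), (65, np.float64(0.6155), np.float64(0.6076), np.float64(0.6223))]
scene 0.1487 [(59, np.float64(0.5382), np.float64(0.5288), np.float64(0.5457)), (66, np.float64(0.6182), np.float64(0.6103), np.float64(0.6239))]
top -0.091 [(59, np.float64(0.529), np.float64(0.5251), np.float64(0.5321)), (62, np.float64(0.6087), np.float64(0.6054), np.float64(0.6131))]
top -0.0113 [(56, np.float64(0.5313), np.float64(0.5286), np.float64(0.5338)), (62, np.float64(0.6112), np.float64(0.607), np.float64(0.6147))]
top 0.0687 [(60, np.float64(0.5337), np.float64(0.5303), np.float64(0.5374)), (61, n
[... 268 characters left out ...]
t64(0.5368)), (63, np.float64(0.611), np.float64(0.6043), np.float64(0.6178))]
scene -0.0113 [(66, np.float64(0.6139), np.float64(0.6056), np.float64(0.62))]
scene 0.0687 [(58, np.float64(0.5362), np.float64(0.5275), np.float64(0.5411)), (71, np.float64(0.6159), np.float64(0.6074), np.float64(0.623))]
scene 0.1487 [(62, np.float64(0.5377), np.float64(0.5296), np.float64(0.5425)), (66, np.float64(0.6184), np.float64(0.6118), np.float64(0.625))]
pot 0.05 46 -0.0428 0.0203 0.5659 0.5949
pot 0.07 90 -0.0413 0.0225 0.5572 0.6001
pot 0.09 126 -0.0408 0.0238 0.5324 0.6003
pot 0.11 179 -0.0394 0.0242 0.5352 0.602
[ 0.57027516 -0.00963427  0.12408582] [-3.14155242e+00  1.24420209e-03 -8.64221383e-05]
```

```bash
python3 - <<'E'
from h import *
im,d=grab('scene'); c=im[100:260,170:350]
cv2.imwrite('pics/crop1.png',cv2.cvtColor(cv2.resize(c,None,fx=4,fy=3.7),cv2.COLOR_RGB2BGR))
E
```

```text
(no output)
```

View pics/crop1.png

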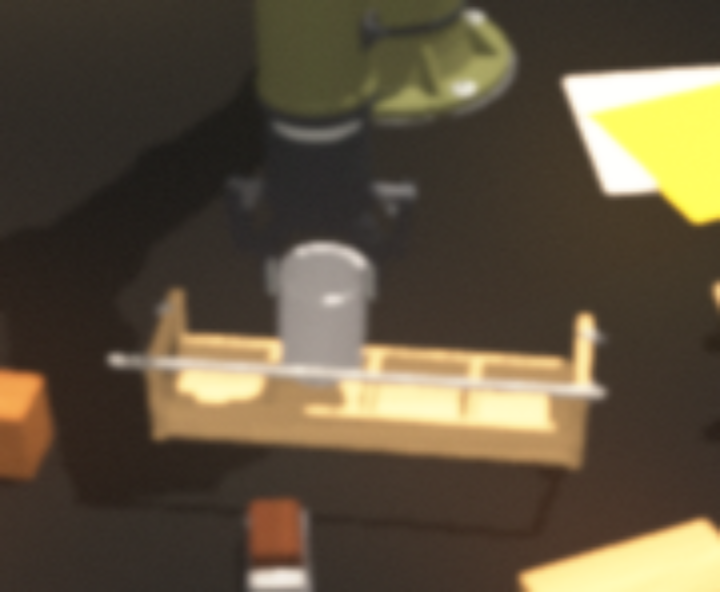

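The crop shows the pot hanging from the fingers over the second pocket from the left, slightly tilted, with its foot at about (322,375) behind the bar. I'll measure the tilt.

```bash
cat > tilt.py <<'E'
from h import *
def tilt(yc=-.010,zl=.05,zh=.12,x0=.575,w=.012,f=4):
    P=np.concatenate([cloud('scene',manip.get_image('scene')[1]).reshape(-1,3) for _ in range(f)])
    m=(abs(P[:,1]-yc)<w)&(P[:,2]>zl)&(P[:,2]<zh)&(P[:,0]>x0)&(P[:,0]<.66); q=P[m]
    k=np.polyfit(q[:,2],q[:,0],1); r=q[:,0]-np.polyval(k,q[:,2]); g=abs(r)<.004; k=np.polyfit(q[g,2],q[g,0],1)
    print('front face dx/dz',k[0].round(3),'x at z=.04',np.polyval(k,.04).round(4),'at .1',np.polyval(k,.1).round(4),g.sum())
    for z in np.arange(zl,zh,.01):
        s=(abs(P[:,2]-z-.005)<.005)&(abs(P[:,1]-yc)<.06)&(P[:,0]>.54)&(P[:,0]<.62); y=P[s][:,1]
        if len(y)>10: print(z.round(3),'y edges',np.percentile(y,[2,98]).round(4),'mid',np.percentile(y,[2,98]).mean().round(4))
if __name__=='__main__': tilt()
E
python3 tilt.py
```

```text
front face dx/dz 0.086 x at z=.04 0.5907 at .1 0.5959 384
0.05 y edges [-0.0423  0.0203] mid -0.011
0.06 y edges [-0.0418  0.0206] mid -0.0106
0.07 y edges [-0.0412  0.0207] mid -0.0103
0.08 y edges [-0.041   0.0209] mid -0.0101
0.09 y edges [-0.0403  0.023 ] mid -0.0086
0.1 y edges [-0.0397  0.0232] mid -0.0082
0.11 y edges [-0.0393  0.0236] mid -0.0079
```

```bash
python3 -m creep '{"offset":[[4,-1,0],[8,-1,0],[8,-1,0],[8,-1,0],[8,-1,0]],"twist":[[0,-0.04,0],[0,-0.086,0],[0,-0.086,0],[0,-0.086,0],[0,-0.086,0]],"hand":[55,55,55,55,55]}'
python3 tilt.py
```

```text
clock: 28.02
tcp_pos: [0.5788, -0.0106, 0.1246]
tcp_rot: [-3.142, -0.085, -0.0]
contact_force: [0.5, -0.8, -3.4]
opening: 0.754
finger_force: 45.0
front face dx/dz 0.001 x at z=.04 0.6065 at .1 0.6065 411
0.05 y edges [-0.0394  0.0133] mid -0.013
0.06 y edges [-0.0435  0.0203] mid -0.0116
0.07 y edges [-0.0431  0.0212] mid -0.011
0.08 y edges [-0.0429  0.0215] mid -0.0107
0.09 y edges [-0.0426  0.0215] mid -0.0106
0.1 y edges [-0.0424  0.0216] mid -0.0104
0.11 y edges [-0.0421  0.0217] mid -0.0102
```

```bash
python3 -m creep '{"offset":[[0,0,-6],[0,0,-12],[0,0,-18],[0,0,-24],[0,0,-30],[0,0,-30],[0,0,-30]],"twist":[[0,0,0],[0,0,0],[0,0,0],[0,0,0],[0,0,0],[0,0,0],[0,0,0]],"hand":[55,55,55,55,55,55,55]}'
```

```text
clock: 28.8
tcp_pos: [0.5786, -0.0106, 0.094]
tcp_rot: [-3.142, -0.085, -0.0]
contact_force: [0.2, -1.0, -2.4]
opening: 0.754
finger_force: 44.9
```

```bash
python3 -m creep '{"offset":[[0,0,-3],[0,0,-6],[0,0,-9],[0,0,-9],[0,0,-9]],"twist":[[0,0,0],[0,0,0],[0,0,0],[0,0,0],[0,0,0]],"hand":[55,55,55,55,55]}'
```

```text
clock: 29.22
tcp_pos: [0.5787, -0.0107, 0.0854]
tcp_rot: [3.142, -0.086, -0.0]
contact_force: [0.4, 0.2, -2.6]
opening: 0.753
finger_force: 44.9
```

```bash
python3 -m creep '{"offset":[[0,0,-1],[0,0,-2],[0,0,-2],[0,0,-2]],"twist":[[0,0,0],[0,0,0],[0,0,0],[0,0,0]],"hand":[55,55,55,55]}'
python3 -m creep '{"offset":[[0,0,0],[0,0,0],[0,0,0],[0,0,0],[0,0,15],[0,0,40],[0,0,75],[0,0,110],[0,0,130],[0,0,130]],"twist":[[0,0,0],[0,0,0],[0,0,0],[0,0,0],[0,0,0],[0,0,0],[0,0.086,0],[0,0.086,0],[0,0.086,0],[0,0.086,0]],"hand":[80,80,80,80,80,80,80,80,80,80]}'
python3 -m creep '{"offset":[[0,-40,0],[-10,-80,0],[-20,-120,0],[-30,-160,0],[-40,-200,0],[-50,-240,0],[-50,-240,0],[-50,-240,0]],"twist":[[0,0,0],[0,0,0],[0,0,0],[0,0,0],[0,0,0],[0,0,0],[0,0,0],[0,0,0]],"hand":[60,60,60,60,60,60,60,60]}'
python3 - <<'E'
from look import *
o=look('b1')
for n in o:
    h=o[n][1];P=o[n][2]
    print(n,'pot',circ(P,box(P,.52,.63,-.06,.04,.098,.115)))
    m=(h[...,0]<14)&(h[...,1]>150)&(h[...,2]>120)&box(P,.4,.62,-.45,-.25,.07,.13); print(n,'cap',circ(P,m))
    m=(h[...,1]<70)&box(P,.4,.62,-.45,-.25,.02,.072); print(n,'body',circ(P,m))
print(manip.observe()['tcp_pos'])
E
```

```text
clock: 29.55
tcp_pos: [0.5793, -0.0107, 0.084]
tcp_rot: [3.142, -0.087, -0.0]
contact_force: [-0.2, 0.4, 2.5]
opening: 0.757
finger_force: 45.3
clock: 30.38
tcp_pos: [0.5816, -0.0101, 0.2186]
tcp_rot: [-3.141, -0.008, -0.0]
contact_force: [1.0, 0.1, -0.2]
opening: 0.938
finger_force: 0.0
clock: 31.05
tcp_pos: [0.5271, -0.2541, 0.2126]
tcp_rot: [3.141, 0.002, -0.007]
contact_force: [-0.1, 0.7, -0.1]
opening: 0.705
finger_force: 0.0
scene pot (157, array([ 0.5772, -0.0154]), 0.038, np.float64(0.106))
scene cap (74, array([ 0.5746, -0.3204]), 0.044, np.float64(0.1016))
scene body (231, array([ 0.5413, -0.319 ]), 0.0297, np.float64(0.0519))
top pot (182, array([ 0.5747, -0.0123]), 0.0337, np.float64(0.1074))
top cap 0
top body (8, array([ 0.5392, -0.3024]), 0.0218, np.float64(0.0362))
[ 0.52885625 -0.24971026  0.21308354]
```

View pics/b1top.png

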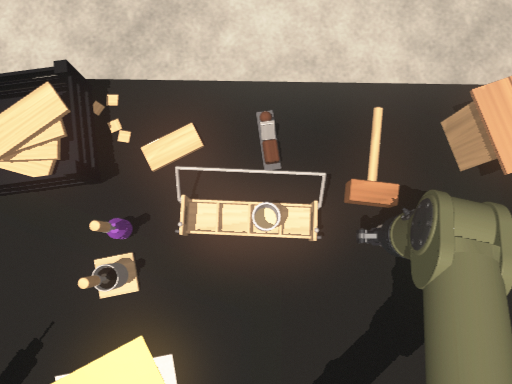

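The top view shows the pot seated in its pocket at (266,216). The arm hides the bottle here, so I'll take its position from the earlier clear frame (c1top) and check it in the scene view.

```bash
python3 - <<'E'
from look import *
for f in('c1','c2'):
    h=cv2.cvtColor(cv2.imread(f'pics/{f}top.png'),cv2.COLOR_BGR2HSV)
    m=((h[...,0]<14)&(h[...,1]>150)&(h[...,2]>120)).astype(np.uint8); m[:,:370]=0; m[:222]=0; m[260:]=0
    v,u=np.nonzero(m); print(f,len(u),u.mean(),v.mean(),ray('top',u.mean(),v.mean(),.105))
im,d=grab('scene'); P=cloud('scene',d); h=cv2.cvtColor(im,cv2.COLOR_RGB2HSV)
m=(h[...,0]<14)&(h[...,1]>150)&box(P,.45,.59,-.37,-.27,.08,.13); m[:, 158:]&=True
print(circ(P,m)); print(circ(P,m&box(P,.5,.56,-.35,-.29,.08,.13)))
E
```

```text
c1 71 394.90140845070425 233.42253521126761 [ 0.53757261 -0.3181649   0.105     ]
c2 72 394.8333333333333 233.38888888888889 [ 0.53764952 -0.31800631  0.105     ]
(75, array([ 0.541 , -0.3218]), 0.0134, np.float64(0.1022))
(75, array([ 0.541 , -0.3218]), 0.0134, np.float64(0.1022))
```

```bash
python3 -m creep '{"offset":[[3,-35,0],[9,-70,0],[9,-70,0],[9,-70,0],[9,-70,-40],[9,-70,-80],[9,-70,-110],[9,-70,-130],[9,-70,-130],[9,-70,-130]],"twist":[[0,0,0],[0,0,0],[0,0,0],[0,0,0],[0,0,0],[0,0,0],[0,0,0],[0,0,0],[0,0,0],[0,0,0]],"hand":[60,60,60,60,60,60,60,60,60,60]}'
python3 -c "
from h import *
im,d=grab('scene','s9'); cv2.imwrite('pics/crop2.png',cv2.cvtColor(cv2.resize(im[90:240,90:240],None,fx=4,fy=4),cv2.COLOR_RGB2BGR))"
```

```text
clock: 32.03
tcp_pos: [0.5382, -0.3182, 0.0833]
tcp_rot: [-3.14, 0.001, 0.003]
contact_force: [0.8, -0.1, 0.1]
opening: 0.704
finger_force: 0.0
```

View pics/crop2.png

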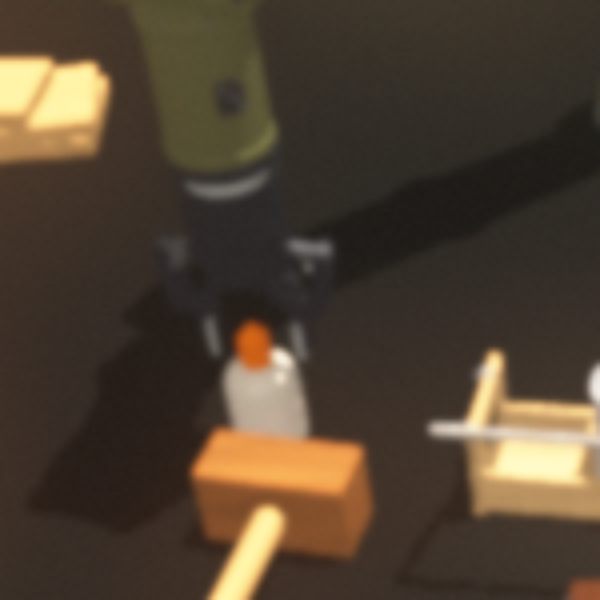

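The fingers (213 and 300) straddle the orange cap (253,345). Closing and lifting.

```bash
python3 -m creep '{"offset":[[0,0,0],[0,0,0],[0,0,0],[0,0,0],[0,0,0],[0,0,0],[0,0,0],[0,0,0]],"twist":[[0,0,0],[0,0,0],[0,0,0],[0,0,0],[0,0,0],[0,0,0],[0,0,0],[0,0,0]],"hand":[15,15,15,15,15,15,15,15]}' 40
python3 -m creep '{"offset":[[0,0,10],[0,0,25],[0,0,50],[0,0,75],[0,0,100],[0,0,120],[0,0,120],[0,0,120]],"twist":[[0,0,0],[0,0,0],[0,0,0],[0,0,0],[0,0,0],[0,0,0],[0,0,0],[0,0,0]],"hand":[15,15,15,15,15,15,15,15]}'
```

```text
clock: 32.75
tcp_pos: [0.5389, -0.3213, 0.0852]
tcp_rot: [3.14, -0.003, -0.001]
contact_force: [-0.8, -1.8, 6.2]
opening: 0.285
finger_force: 39.1
clock: 33.42
tcp_pos: [0.5382, -0.3208, 0.2051]
tcp_rot: [3.14, -0.002, -0.0]
contact_force: [0.2, -0.0, -1.9]
opening: 0.286
finger_force: 39.6
```

```bash
python3 -m creep '{"offset":[[2,20,20],[5,50,40],[9,85,50],[12,120,50],[15,155,50],[18,190,50],[21,225,50],[24,260,50],[28,295,50],[32,330,50]],"twist":[[0,0,0],[0,0,0],[0,0,0],[0,0,0],[0,0,0],[0,0,0],[0,0,0],[0,0,0],[0,0,0],[0,0,0]],"hand":[15,15,15,15,15,15,15,15,15,15]}'
python3 -m creep '{"offset":[[2,25,0],[4,45,0],[4,58,0],[4,58,0],[4,58,-40],[4,58,-75],[4,58,-75],[4,58,-75],[4,58,-75]],"twist":[[0,0,0],[0,0,0],[0,0,0],[0,0,0],[0,0,0],[0,0,0],[0,0,0],[0,0,0],[0,0,0]],"hand":[15,15,15,15,15,15,15,15,15]}'
python3 -c "
from tilt import *
tilt(.0687,.1,.165,.585,.012)"
```

```text
clock: 34.25
tcp_pos: [0.5688, 0.0108, 0.2522]
tcp_rot: [3.141, 0.003, -0.0]
contact_force: [0.4, -0.3, -1.5]
opening: 0.288
finger_force: 39.6
clock: 35.0
tcp_pos: [0.5746, 0.0665, 0.1799]
tcp_rot: [-3.142, -0.001, -0.002]
contact_force: [0.0, -0.1, -1.2]
opening: 0.292
finger_force: 39.6
front face dx/dz -0.009 x at z=.04 0.6017 at .1 0.6012 495
0.1 y edges [0.0103 0.0943] mid 0.0523
0.11 y edges [0.0111 0.0956] mid 0.0534
0.12 y edges [0.04   0.0963] mid 0.0682
0.13 y edges [0.0401 0.0963] mid 0.0682
0.14 y edges [0.0396 0.096 ] mid 0.0678
0.15 y edges [0.0401 0.0959] mid 0.068
0.16 y edges [0.0423 0.0953] mid 0.0688
```

```bash
python3 -m creep '{"offset":[[2,0,-15],[2,0,-30],[2,0,-45],[2,0,-60],[2,0,-72],[2,0,-80],[2,0,-83],[2,0,-83],[2,0,-83]],"twist":[[0,0,0],[0,0,0],[0,0,0],[0,0,0],[0,0,0],[0,0,0],[0,0,0],[0,0,0],[0,0,0]],"hand":[15,15,15,15,15,15,15,15,15]}'
```

```text
clock: 35.95
tcp_pos: [0.5764, 0.0675, 0.0964]
tcp_rot: [-3.141, -0.001, -0.0]
contact_force: [0.7, -0.0, -0.3]
opening: 0.29
finger_force: 39.7
```

```bash
python3 -m creep '{"offset":[[0,0,-2],[0,0,-4],[0,0,-4],[0,0,-4]],"twist":[[0,0,0],[0,0,0],[0,0,0],[0,0,0]],"hand":[15,15,15,15]}'
```

```text
clock: 36.28
tcp_pos: [0.577, 0.0672, 0.0932]
tcp_rot: [3.141, -0.003, -0.001]
contact_force: [-0.3, -1.3, 7.5]
opening: 0.287
finger_force: 40.3
```

```bash
python3 -m creep '{"offset":[[0,0,0],[0,0,0],[0,0,0],[0,0,0],[0,0,15],[0,0,45],[0,0,85],[0,0,125],[0,0,160],[0,0,160]],"twist":[[0,0,0],[0,0,0],[0,0,0],[0,0,0],[0,0,0],[0,0,0],[0,0,0],[0,0,0],[0,0,0],[0,0,0]],"hand":[45,45,45,45,45,45,45,45,45,45]}'
python3 -m creep '{"offset":[[25,-30,0],[50,-60,0],[75,-90,0],[100,-120,0],[125,-150,0],[138,-159,0],[138,-159,0],[138,-159,0],[138,-159,0],[138,-159,0]],"twist":[[0,0,0],[0,0,0],[0,0,0],[0,0,0],[0,0,0],[0,0,0],[0,0,0],[0,0,0],[0,0,0],[0,0,0]],"hand":[0,0,0,0,0,0,0,0,0,0]}'
python3 - <<'E'
from look import *
o=look('k1')
for n in o:
    h=o[n][1];P=o[n][2]
    print(n,'pot',circ(P,box(P,.52,.63,-.06,.028,.098,.115)))
    m=(h[...,0]<14)&(h[...,1]>150)&(h[...,2]>120)&box(P,.5,.64,.03,.11,.08,.14); print(n,'cap',circ(P,m))
    b=box(P,.655,.7,.04,.2,.11,.16); q=P[b]; k=np.polyfit(q[:,1],q[:,0],1); print('bar at y -.092',np.polyval(k,-.092),q[:,2].max())
E
```

```text
clock: 37.12
tcp_pos: [0.5788, 0.0686, 0.259]
tcp_rot: [-3.14, -0.011, -0.0]
contact_force: [1.7, 0.9, 0.9]
opening: 0.525
finger_force: 0.0
clock: 37.95
tcp_pos: [0.7133, -0.09, 0.2519]
tcp_rot: [-3.141, 0.0, 0.002]
contact_force: [-0.1, -0.5, 0.4]
opening: 0.0
finger_force: 0.0
scene pot (167, array([ 0.5765, -0.0118]), 0.0347, np.float64(0.1059))
scene cap (39, array([0.5766, 0.068 ]), 0.014, np.float64(0.1033))
bar at y -.092 0.676897844220797 0.14548746842281246
top pot (181, array([ 0.5748, -0.0126]), 0.0338, np.float64(0.1077))
top cap (47, array([0.5742, 0.0664]), 0.0115, np.float64(0.1148))
bar at y -.092 0.6821271580201429 0.14456760752106113
```

View pics/k1scene.png

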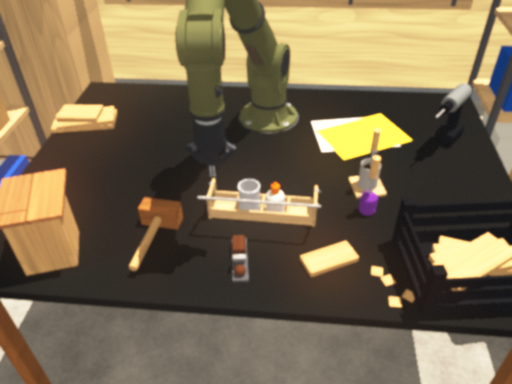

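The pot (249,190) and the bottle (275,195) stand in the caddy, and the rest of the bench is unchanged. Next I'll take the closed fingers behind the bar at y≈-0.09.

```bash
python3 -m creep '{"offset":[[0,0,-35],[0,0,-70],[0,0,-105],[0,0,-127],[0,0,-127],[0,0,-127]],"twist":[[0,0,0],[0,0,0],[0,0,0],[0,0,0],[0,0,0],[0,0,0]],"hand":[0,0,0,0,0,0]}'
python3 -m creep '{"offset":[[-12,0,0],[-23,0,1],[-33,0,9],[-43,0,17],[-54,0,24],[-64,0,28],[-73,0,30],[-83,0,32],[-92,0,32],[-92,0,32]],"twist":[[0,0,0],[0,0,0],[0,0,0],[0,0,0],[0,0,0],[0,0,0],[0,0,0],[0,0,0],[0,0,0],[0,0,0]],"hand":[0,0,0,0,0,0,0,0,0,0]}'
cat > bar.py <<'E'
from look import *
o=look('k')
for n in o:
    P=o[n][2]; x,y,z=P[...,0],P[...,1],P[...,2]
    for yy in((-.06,-.04),(.085,.12),(.13,.17)):
        m=(y>yy[0])&(y<yy[1])&(z>.072)&(z<.19)&(x>.49)&(x<.7)&~((z<.115)&(x>.53)&(x<.62)&(y<.1)); 
        if m.sum()>3: q=P[m]; print(n,yy,m.sum(),np.median(q,0).round(4))
print(manip.observe()['tcp_pos'],manip.observe()['contact_force'])
E
python3 bar.py
```

```text
clock: 38.55
tcp_pos: [0.7133, -0.0912, 0.1244]
tcp_rot: [-3.141, 0.002, 0.001]
contact_force: [1.0, 0.6, 0.3]
opening: -0.0
finger_force: 0.0
clock: 39.38
tcp_pos: [0.6194, -0.0923, 0.1569]
tcp_rot: [3.141, 0.002, -0.001]
contact_force: [0.4, 0.1, 0.2]
opening: 0.001
finger_force: 0.0
scene (-0.06, -0.04) 18 [ 0.6053 -0.0487  0.1686]
scene (0.085, 0.12) 34 [0.6095 0.1    0.1706]
scene (0.13, 0.17) 39 [0.6111 0.1484 0.1705]
top (-0.06, -0.04) 34 [ 0.6021 -0.0494  0.1707]
top (0.085, 0.12) 56 [0.6067 0.1045 0.1707]
top (0.13, 0.17) 64 [0.6085 0.1527 0.1705]
[ 0.62086475 -0.09231854  0.15650199] [ 0.53318769 -0.25608717 -0.19731749]
```

```bash
python3 -m creep '{"offset":[[-8,0,0],[-16,0,-1],[-25,0,-3],[-33,0,-6],[-40,0,-9],[-46,0,-12],[-52,0,-16],[-57,0,-20],[-64,0,-26],[-64,0,-26]],"twist":[[0,0,0],[0,0,0],[0,0,0],[0,0,0],[0,0,0],[0,0,0],[0,0,0],[0,0,0],[0,0,0],[0,0,0]],"hand":[0,0,0,0,0,0,0,0,0,0]}'
python3 bar.py
```

```text
clock: 40.32
tcp_pos: [0.556, -0.0918, 0.1293]
tcp_rot: [-3.142, 0.003, -0.0]
contact_force: [-0.1, -0.1, 0.1]
opening: -0.003
finger_force: 0.0
scene (-0.06, -0.04) 26 [ 0.544  -0.0527  0.1437]
scene (0.085, 0.12) 31 [0.5467 0.1007 0.1414]
scene (0.13, 0.17) 37 [0.5483 0.1515 0.1422]
top (-0.06, -0.04) 36 [ 0.5396 -0.0496  0.1413]
top (0.085, 0.12) 59 [0.5453 0.1029 0.1424]
top (0.13, 0.17) 65 [0.545  0.151  0.1424]
[ 0.55736024 -0.09181732  0.13027277] [-0.47025733  0.26539297 -0.1275761 ]
```

```bash
python3 -m creep '{"offset":[[5,0,0],[5,0,20],[5,0,42],[-10,0,45],[-22,0,45],[-22,0,45],[-22,0,30],[-24,0,15],[-30,0,0],[-32,0,-10]],"twist":[[0,0,0],[0,0,0],[0,0,0],[0,0,0],[0,0,0],[0,0,0],[0,0,0],[0,0,0],[0,0,0],[0,0,0]],"hand":[0,0,0,0,0,0,0,0,0,0]}'
python3 bar.py
```

```text
clock: 41.25
tcp_pos: [0.5254, -0.0917, 0.1194]
tcp_rot: [-3.141, 0.002, -0.0]
contact_force: [-0.6, -0.8, 2.2]
opening: 0.001
finger_force: 0.7
scene (-0.06, -0.04) 41 [ 0.5285 -0.0538  0.1774]
scene (0.085, 0.12) 32 [0.5312 0.1003 0.119 ]
scene (0.13, 0.17) 34 [0.532  0.1463 0.1186]
top (-0.06, -0.04) 5 [ 0.5111 -0.0531  0.1881]
top (0.085, 0.12) 49 [0.5277 0.1004 0.1167]
top (0.13, 0.17) 61 [0.5293 0.1471 0.1169]
[ 0.52531998 -0.09163307  0.11909455] [ 0.45546859  0.25561335 -0.08340721]
```

Working. Pressing down to shut it.

```bash
python3 -m creep '{"offset":[[-3,0,-7],[-5,0,-14],[-7,0,-20],[-8,0,-26],[-9,0,-31],[-9,0,-35],[-9,0,-38],[-9,0,-40],[-9,0,-42],[-9,0,-42]],"twist":[[0,0,0],[0,0,0],[0,0,0],[0,0,0],[0,0,0],[0,0,0],[0,0,0],[0,0,0],[0,0,0],[0,0,0]],"hand":[0,0,0,0,0,0,0,0,0,0]}'
python3 bar.py
```

```text
clock: 42.18
tcp_pos: [0.5168, -0.0918, 0.0788]
tcp_rot: [3.141, 0.0, -0.0]
contact_force: [-2.5, -0.2, 5.6]
opening: -0.002
finger_force: 2.9
scene (-0.06, -0.04) 106 [ 0.5214 -0.0503  0.1597]
scene (0.085, 0.12) 28 [0.5208 0.0995 0.0778]
scene (0.13, 0.17) 32 [0.524  0.1496 0.0787]
top (-0.06, -0.04) 55 [ 0.5153 -0.0458  0.1694]
top (0.085, 0.12) 43 [0.519  0.101  0.0784]
top (0.13, 0.17) 55 [0.5207 0.1468 0.0785]
[ 0.51687366 -0.09176804  0.07889864] [-1.49664226 -0.28625621  4.58726133]
```

```bash
python3 -m creep '{"offset":[[0,0,-2],[0,0,-4],[0,0,-4],[0,0,-4]],"twist":[[0,0,0],[0,0,0],[0,0,0],[0,0,0]],"hand":[0,0,0,0]}'
python3 -m creep '{"offset":[[0,0,10],[0,0,30],[0,0,65],[0,0,105],[0,0,145],[-20,-40,180],[-40,-80,180],[-60,-110,180],[-60,-110,180],[-60,-110,180]],"twist":[[0,0,0],[0,0,0],[0,0,0],[0,0,0],[0,0,0],[0,0,0],[0,0,0],[0,0,0],[0,0,0],[0,0,0]],"hand":[0,0,0,0,0,0,0,0,0,0]}'
python3 bar.py
python3 - <<'E'
from look import *
o=look('f1')
for n in o:
    h=o[n][1];P=o[n][2]
    print(n,'pot',circ(P,box(P,.532,.63,-.06,.028,.098,.115)))
    m=(h[...,0]<14)&(h[...,1]>150)&(h[...,2]>120)&box(P,.5,.64,.03,.11,.08,.14); print(n,'cap',circ(P,m))
    print('brush top',circ(P,box(P,.37,.48,.31,.43,.218,.245)))
E
```

```text
clock: 42.62
tcp_pos: [0.5171, -0.0918, 0.0776]
tcp_rot: [3.14, -0.002, -0.0]
contact_force: [-10.2, 0.9, 34.6]
opening: 0.0
finger_force: 17.4
clock: 43.45
tcp_pos: [0.4547, -0.2057, 0.2547]
tcp_rot: [3.14, 0.001, -0.007]
contact_force: [0.5, -0.1, -0.1]
opening: 0.001
finger_force: 0.0
scene (-0.06, -0.04) 14 [ 0.5167 -0.0517  0.0794]
scene (0.085, 0.12) 28 [0.5208 0.0996 0.0786]
scene (0.13, 0.17) 30 [0.5225 0.1511 0.0784]
top (-0.06, -0.04) 23 [ 0.5139 -0.0512  0.0778]
top (0.085, 0.12) 42 [0.519  0.102  0.0791]
top (0.13, 0.17) 56 [0.5208 0.1466 0.0781]
[ 0.45695427 -0.20156624  0.25455659] [-0.14602323  1.4469724  -0.6973409 ]
scene pot (158, array([ 0.5772, -0.0142]), 0.0361, np.float64(0.1063))
scene cap (37, array([0.579 , 0.0673]), 0.014, np.float64(0.1029))
brush top (48, array([0.4273, 0.3665]), 0.0127, np.float64(0.2268))
top pot (182, array([ 0.5748, -0.0125]), 0.0338, np.float64(0.1076))
top cap (46, array([0.5742, 0.0662]), 0.0115, np.float64(0.1147))
brush top (116, array([0.4236, 0.366 ]), 0.0121, np.float64(0.2264))
```

View pics/f1top.png

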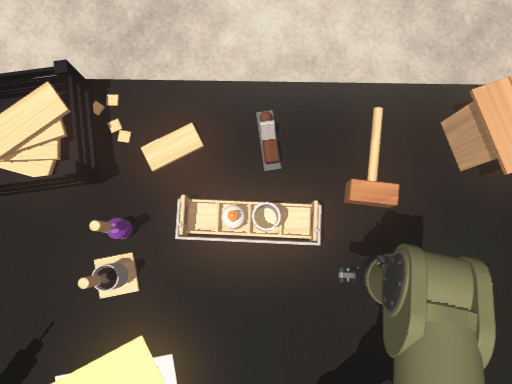

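View pics/f1scene.png

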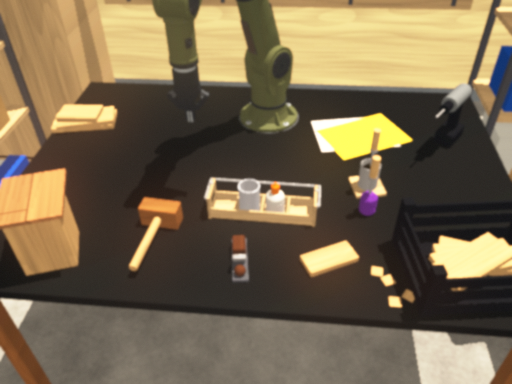

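Both views show the keeper shut across the front of the caddy. The pot and the only bottle stand upright in their pockets, the brush is in its tin, and the plane, mallet and offcut have not moved.

```bash
python3 -c "
from plant import manip
print(manip.finish_job())"
```

```text
the job is handed in; nothing more can be done
None
```

The job is handed in, with no verdict shown: five full strokes done, the brush back in its tin, the pot and the one bottle on the bench upright in the caddy, the keeper shut by camera measurement, and the plane, mallet and offcut left where they lay.

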